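# Wedge the short foot of a rocking dial comparator

## Task

The bench dial comparator rocks because its front-left levelling foot (as you face it), the one the steel wedge points at, is seized too short. Without gripping or lifting anything, push the wedge along the bench, thin end first, under the middle of that foot until it goes tight and the rocking is gone, but do not jack the base out of level or shove the comparator along. Then press down firmly on the base's corner above that foot, with about the weight of a full one-litre bottle for a second, to prove that it no longer dips, and leave everything else undisturbed.

Things in the scene. Friction and masses are not known exactly. Their poses are not given: they have to be found in the camera images.
- comparator: bench dial comparator, 4.4 kg: grey cast base 240 x 190 mm (x by y), underside 32 and flat top 72 mm above the bench, on four domed steel levelling studs at x = +-95, y = +-70 mm; column at x = +80 mm (top at 270 mm) with a dial gauge over the middle. Origin on the bench under the base's centre; x to the column side, y to its left. It starts level, on three studs
- foot_tip (a point): lowest point of the short, seized front-left stud (at x = -95, y = +70 mm of the comparator; 18 mm thick, domed, radius 9 mm). It hangs 5 to 8 mm clear of the bench, so that about 3 N on that corner rocks it down; x, y, z as the comparator's
- press_corner (a point): point on the flat top of the base, 72 mm above the bench, straight above the short foot: press down here, about 10 N. The base's edges lie 25 mm away in -x and in +y; x, y, z as the comparator's
- wedge: plain steel taper wedge 120 long (x), 38 wide (y), 0.28 kg, flat on the bench before the short foot, thin end (+x) towards it. Origin in the middle of its underside. Top rises evenly from 3 mm at x = +60 to 17.5 mm at x = -48 mm; behind that a driving head 26 mm high
- wedge_heel (a point): middle of the flat upright heel face of the wedge's driving head (38 wide, 26 mm high), 13 mm above the bench: the face to push on; x points along the wedge to its thin end. The wedge slides with 1 to 3 N; once it binds under the foot the resistance climbs steeply: 12 to 25 N is tight, over 35 N jacks the corner up and shoves the comparator
- bearing: ball bearing 47 mm across, 14 mm high, lying on the comparator's anvil under the gauge, leave alone; origin under its centre
- spanner: spanner 27 x 191 x 7 mm lying in front of the comparator, to the right of the wedge, leave alone; origin under its middle, long axis y
- nut: hexagon nut 30 x 34 x 16 mm on the bench to the left of the comparator's front-left corner, leave alone; origin under its centre
- vernier: caliper 61 x 210 x 13 mm on the bench to the left of the comparator, leave alone; origin under its middle, long axis y
- tape_roll: roll of black tape 66 mm across, 18 mm high, on the left of the bench, leave alone; origin under its centre
Not all that is in view belongs to the job. Of the things shaped like the wedge, the steel one is meant.

How it is judged:
By the outcome, as a careful person would: the job done as asked, in the order asked, and still so for the second after the job is handed in, with the robot touching nothing.
It also fails if it takes over 58 s, if anything falls off the work surface, if the arm or the gripper's body presses on something with over 40 N, if the wrist force passes 120 N, or if a joint passes its speed limit or range.

## Robot

A 6-joint arm with a two-finger parallel gripper is mounted at the origin on a cart in front of the work surface, level with it; the furniture and walls round the work are solid. World frame = base frame: x ahead of the robot, y to its left, z up, the work surface at z = 0. Lengths are in mm, angles in degrees, forces in N, time in s.
With the tool pointing down it reaches from about 350 to 850 mm from the base axis. Payload 8.1 kg.
Tool frame: the origin (TCP) lies at the very end of the fingers, on their centre line; the grasp point (between the pads) lies 19 mm behind it; z points along the fingers, y is the line along which they close (so a half turn about z gives the same grasp; the last joint's range is limited). The gripper opens to 85 mm and grips with 20 to 120 N. Pads are 22 mm wide; open, the fingers measure 114 mm over their backs; the gripper's body (76 mm by 85 mm) begins 54 mm behind the grasp point. The pads swing forward as they close: fully open they stand 13 mm farther back than shut.
Start: joints at [-71.127, 7.471, 85.268, -0, 87.261, -4.893], TCP at [241.824, -549.114, 231.292] pointing down, gripper open.
Joint ranges: [-169.43, 169.43], [-51.17, 129.36], [1.28, 143.12], [-76.62, 256.62], [0, 156.53], [-152.29, 152.29]. Speed limits (degrees/s): [136.94, 136.94, 159.86, 180, 180, 180].

## Interface

Orientations are given as [roll, pitch, yaw] about the fixed x, y, z axes, in that order (R = Rz(yaw) Ry(pitch) Rx(roll)).
In Python, from bench import * gives the robot as it stands.
- The arm moves only by the tool play_rows, never from a script. Its argument "increments" is a list of rows, each a list of 3 entries, a list of its own where there are three numbers: the gripper's target within -1 to 1 (fully open at 1, half-way at 0, shut at -1), then the shift along the tool's x, y, z in mm, then the turn about the tool's z in rad. A call has 1 to 12 rows; each row shifts and turns the commanded pose from where the row before left it, along the tool's axes as they then stand; what a row does not reach is not made up. A row lasts 1/12 s, in which the tool goes at most 41.7 mm and 7.16 degrees, less where a joint would pass 70% of its speed; a pose out of reach is approached as far as the arm can. A call is refused whole if a number of a shift passes 41.7 or a number of a turn 0.125, either way. A call with a gripper value outside its range is refused whole. The fingers move at their own pace and stop on an object; "force" is the grip in N (left out, the last holds). Time passes only in rows, so rows that do not move let the fingers close. It gives the time, the measured TCP pose, the force, the opening and the grip force at its end, in the units of the state.
- sense(): the state, without advancing time (a new reading comes with each control period).
- snapshot(name): name is "side" or "top" or "wrist"; returns a dict with "color" (400x640x3 uint8, red, green, blue), "intrinsics" (3x3 intrinsics, pixels), "world_from_camera" (4x4, takes a point from camera to world coordinates). Camera axes: x right, y down, z forward; pixel columns grow to the right and rows downward; lengths in mm; the calibration is good to about 2 mm. The wrist camera is an equidistant fisheye: a pixel r from the principal point sees the ray r / f radians off the axis. A picture is of the moment at which its call begins. There is no depth.
- hand_in(): hands the job in; it is judged then, once.
Trained networks look in a picture, given as the dict that the camera call returned (one of the last four; its "shot" number tells which), for a name from the list of things; names that differ only in an ending like _2 or _b are one class to them, and where a whole thing is asked for, a point or a joint stands for the part that bears it (a point fixed in the world has none). Each returns a list of dicts, best first, with "p" (0 to 1); they miss things now and then, are a little off and sometimes report something else, mostly with a low value. They report only what shows in the picture. A call takes as long as a camera call. They do not tell look-alikes from the thing itself.
- find_in(query, picture): "xyz" ([x, y, z] in mm, in the coordinates of the camera as it stood for that picture, good to about 4 mm: the middle of the surface that is visible of it).
- regions_of(query, picture): "mask" (400x640 bool, what is visible of it).
- pinpoint(query, picture): "xyz" ([x, y, z] in mm, in the coordinates of the camera as it stood for that picture, good to about 4 mm: a listed point, or the origin of a listed thing).
The state is a dict: "time": time; "joint_pos": joint angles; "qd": joint speeds; "joint_efforts": joint torques, N m; "tool_pos": TCP position; "tcp_rot": TCP orientation; "ft_force": force on the tool from outside, world axes, zero at the start; "wrist_torque": the same for the moment, N m; "finger_gap": finger opening in mm; "grip_force": force on a finger pad.
Only numpy, scipy, OpenCV 4.12 (cv2) and the standard library are available. Lean on these libraries where they do the work, as an engineer would, in place of code of your own. Each camera call takes 0.05 s, during which the arm holds its last target. There are 200 camera calls.

## Working session

There is one attempt and no reset: what is moved stays moved. The work goes in short steps, Python scripts to look and compute and a tool call to move; the robot and the scene stay as the last step left them, time stands still between calls to the robot, and variables do not carry over. Pictures are saved under pics/ and viewed, at most 10 in all, crops included, and the job is handed in when it is done.

Besides the shell and the picture viewer there is one more tool, called after ">>>" in YAML: its name, and indented under it one key for each argument. play_rows: Moves the arm, as the interface text tells. Its arguments: {"type":"object","properties":{"increments":{"type":"array","items":{"type":"array"}},"force":{"type":"number"}},"required":["increments"]}

```bash
mkdir -p pics; cat > h.py <<'E'
from bench import *
import numpy as np, cv2
def W(p,s): 
    T=np.array(s["world_from_camera"]); return (T@np.append(p,1))[:3]
def save(s,n): cv2.imwrite(f"pics/{n}.png",s["color"][:,:,::-1])
def px(P,s):
    T=np.linalg.inv(np.array(s["world_from_camera"])); c=(T@np.append(P,1))[:3]; q=np.array(s["intrinsics"])@c; return q[:2]/q[2]
def ray(u,v,z,s):
    T=np.array(s["world_from_camera"]); d=T[:3,:3]@np.linalg.inv(np.array(s["intrinsics"]))@[u,v,1]; o=T[:3,3]; return o+d*(z-o[2])/d[2]
E
python3 - <<'E'
from h import *
st=sense(); print(st["tool_pos"],st["tcp_rot"],st["ft_force"],st["finger_gap"])
for c in("top","side"):
    s=snapshot(c); save(s,c+"0"); print(c,np.array(s["world_from_camera"]).round(2)[:3].tolist())
    for q in("comparator","foot_tip","press_corner","wedge","wedge_heel","spanner","nut"):
        for d in pinpoint(q,s)[:3]: print(q,round(d["p"],2),W(d["xyz"],s).round(1),px(W(d["xyz"],s),s).round())
E
```

```text
[ 241.63395613 -548.58904976  230.25343131] [-1.79894350e+02 -9.54487944e-03  2.37641971e+01] [ 0.38840843  0.87404801 -0.47037644] 85.48910046235743
top [[-0.02, -1.0, 0.06, 437.03], [-1.0, 0.02, 0.01, -238.06], [-0.01, -0.06, -1.0, 1316.17]]
comparator 0.74 [ 705.2 -407.5   -3.6] [384. 139.]
foot_tip 0.72 [ 657.8 -277.     2.1] [341. 155.]
foot_tip 0.48 [ 434.  -343.7   10.3] [366. 229.]
press_corner 0.98 [ 609.9 -340.1   67.6] [364. 167.]
wedge 0.92 [ 499.  -207.4    4.3] [319. 208.]
wedge 0.92 [ 333.2 -268.5    0. ] [341. 263.]
wedge 0.89 [ 394.  -628.1    1.4] [462. 240.]
wedge_heel 0.88 [ 404.3 -412.9   19.3] [390. 238.]
wedge_heel 0.66 [ 387.9 -567.9   12.7] [442. 243.]
wedge_heel 0.62 [ 530.2 -264.1   15.8] [338. 197.]
spanner 0.61 [ 517.5 -512.    -1.3] [421. 200.]
nut 0.71 [ 521.5 -513.9   -1.9] [421. 198.]
nut 0.59 [ 655.7 -274.5    0. ] [340. 155.]
side [[0.83, -0.24, 0.5, -249.23], [-0.55, -0.37, 0.75, -1385.05], [0.0, -0.9, -0.44, 757.92]]
comparator 0.8 [ 7.067e+02 -4.048e+02 -7.000e-01] [400. 239.]
press_corner 0.65 [ 610.4 -336.4   73.3] [365. 218.]
wedge 0.86 [ 384.1 -466.    -3.2] [329. 279.]
wedge 0.81 [ 497.5 -210.3    2.8] [314. 231.]
wedge 0.78 [ 388.2 -624.4   -0.9] [364. 307.]
wedge_heel 0.71 [ 435.5 -347.8    7.2] [321. 253.]
wedge_heel 0.71 [ 527.5 -264.2   11.2] [330. 233.]
wedge_heel 0.7 [ 395.3 -272.3   14.4] [297. 244.]
spanner 0.73 [ 5.232e+02 -5.100e+02  1.000e-01] [377. 271.]
```

```bash
python3 - <<'E'
import cv2
a=cv2.imread("pics/top0.png")[100:300,260:500]; b=cv2.imread("pics/side0.png")[160:340,240:480]
cv2.imwrite("pics/t1.png",cv2.resize(a,None,fx=3,fy=3,interpolation=2)); cv2.imwrite("pics/s1.png",cv2.resize(b,None,fx=3,fy=3,interpolation=2))
E
```

```text
(no output)
```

View pics/t1.png

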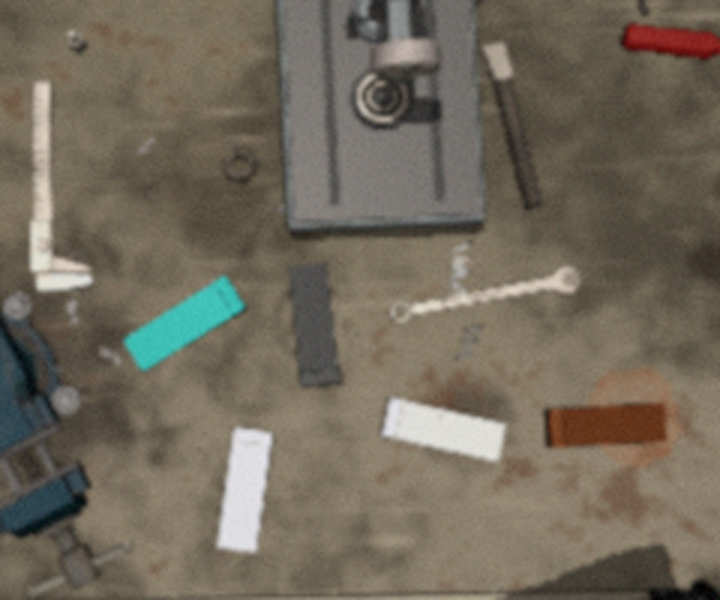

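View pics/s1.png

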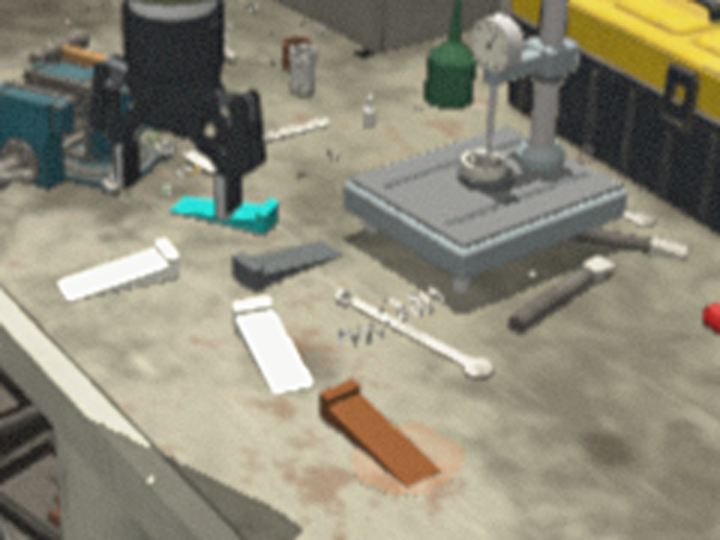

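The grey steel wedge is at crop t1 (295–340, 265–385), with its heel near (320,382). It points at the base's front-left corner, near (290,228). The white, teal and brown wedges are decoys. I'll measure its axis and the base's pose.

```bash
python3 - <<'E'
from h import *
s=snapshot("top")
for q in("wedge","comparator"):
    for d in regions_of(q,s)[:5]:
        m=d["mask"].astype(np.uint8); ys,xs=np.nonzero(m); r=cv2.minAreaRect(np.column_stack([xs,ys]).astype(np.float32))
        print(q,round(d["p"],2),len(xs),np.round(r[0]),np.round(r[1],1),round(r[2],1)); z=72 if q=="comparator" else 10
        if q=="wedge" and abs(r[0][0]-364)>12: continue
        print([ray(u,v,z,s).round(1).tolist() for u,v in cv2.boxPoints(r)])
# manual from t1
f=lambda x,y,z: ray(260+x/3,100+y/3,z,s).round(1)
print("heel",f(301,384,26),f(340,381,26),"thin",f(291,267,3),f(327,264,3))
print("base top front edge",f(291,222,72),f(484,215,72),"left side",f(279,0,72),"right",f(476,0,72))
for q in("press_corner","foot_tip","comparator","wedge","wedge_heel"):
    for d in pinpoint(q,s)[:6]: print(q,round(d["p"],2),W(d["xyz"],s).round(1))
E
```

```text
wedge 0.94 517 [321. 207.] [13.2 40.6] 58.0
wedge 0.9 512 [363. 207.] [39.9 13.2] 83.3
[[554.8, -313.8, 10.0], [558.6, -352.9, 10.0], [440.7, -363.8, 10.0], [436.8, -324.9, 10.0]]
wedge 0.77 539 [340. 262.] [13.7 41.2] 7.4
wedge 0.6 505 [407. 242.] [40.8 12.9] 12.3
wedge 0.6 555 [461. 241.] [13.4 42.1] 88.0
comparator 0.83 5417 [385. 127.] [97.  66.4] 87.3
[[861.7, -304.4, 72.0], [866.7, -495.1, 72.0], [586.7, -499.4, 72.0], [581.5, -311.2, 72.0]]
heel [ 436.6 -327.2   26. ] [ 438.7 -365.3   26. ] thin [ 553.1 -321.7    3. ] [ 555.4 -357.6    3. ]
base top front edge [ 589.8 -318.3   72. ] [ 592.7 -500.7   72. ] left side [ 803.3 -311.8   72. ] right [ 799.1 -499.7   72. ]
press_corner 0.66 [ 612.4 -339.8   68.3]
press_corner 0.66 [ 499.5 -345.4    6.3]
comparator 0.94 [ 705.  -408.7   -1.8]
comparator 0.6 [ 435.1 -341.3   13.8]
wedge 0.91 [ 498.3 -206.5   -1.2]
wedge 0.91 [ 394.8 -627.3   -0.7]
wedge 0.75 [ 336.5 -262.6   -1.9]
wedge 0.72 [ 498.7 -344.6    0.8]
wedge 0.69 [ 390.2 -469.6   -0.7]
wedge 0.48 [ 657.  -278.2   -1.1]
wedge_heel 0.97 [ 406.2 -408.7   16.9]
wedge_heel 0.74 [ 395.2 -280.4   11.5]
wedge_heel 0.72 [ 389.7 -568.    11.6]
wedge_heel 0.67 [ 438.3 -343.1   11.2]
wedge_heel 0.63 [ 530.2 -263.1   14.8]
```

>>> play_rows:
  increments:
    - [-0.6,[0,0,-10],0.12]
    - [-0.6,[0,0,-10],0.12]
    - [-0.6,[0,0,-10],0.1]
    - [-0.6,[0,0,0],0]
    - [-0.6,[30,-20,0],0]
    - [-0.6,[30,-20,0],0]
    - [-0.6,[0,-35,0],0]
    - [-0.6,[0,-30,0],0]
    - [-0.6,[0,0,0],0]
    - [-0.6,[0,0,0],0]

```text
time: 2.03
tool_pos: [294.0, -438.6, 260.8]
tcp_rot: [-180.0, 0.0, 4.6]
ft_force: [-0.2, -0.1, -0.2]
finger_gap: 17.3
grip_force: 0.0
```

>>> play_rows:
  increments:
    - [-0.82,[20,-30,20],0]
    - [-0.82,[20,-30,20],0]
    - [-0.82,[27,-28,20],0]
    - [-0.82,[0,0,0],0]
    - [-0.82,[0,0,0],0]

```text
time: 2.45
tool_pos: [353.3, -347.4, 200.8]
tcp_rot: [-179.9, 0.1, 4.6]
ft_force: [0.4, -0.6, 1.0]
finger_gap: 7.7
grip_force: 0.0
```

```bash
cat >> h.py <<'E'
def wpx(P,s):
    T=np.linalg.inv(np.array(s["world_from_camera"])); K=np.array(s["intrinsics"]); c=(T@np.append(P,1))[:3]
    th=np.arctan2(np.hypot(*c[:2]),c[2]); d=c[:2]/np.hypot(*c[:2])*th; return np.array([K[0,0]*d[0]+K[0,2],K[1,1]*d[1]+K[1,2]])
def wray(u,v,z,s):
    T=np.array(s["world_from_camera"]); K=np.array(s["intrinsics"]); a=np.array([(u-K[0,2])/K[0,0],(v-K[1,2])/K[1,1]]); th=np.hypot(*a)
    d=T[:3,:3]@np.append(a/th*np.sin(th),np.cos(th)); o=T[:3,3]; return o+d*(z-o[2])/d[2]
E
python3 - <<'E'
from h import *
st=sense(); print(st["tool_pos"],st["tcp_rot"][2],st["finger_gap"])
s=snapshot("wrist"); save(s,"w0"); print(np.array(s["world_from_camera"]).round(2).tolist(),s["intrinsics"])
for q in("press_corner","foot_tip","comparator","wedge","wedge_heel"):
    for d in pinpoint(q,s)[:3]: P=W(d["xyz"],s); print(q,round(d["p"],2),P.round(1),wpx(P,s).round())
E
```

```text
[ 353.26649377 -347.4483714   200.79867891] 4.556012628782 7.741166882664684
[[0.08, -0.96, -0.27, 423.31], [-1.0, -0.08, -0.02, -342.05], [-0.0, 0.28, -0.96, 342.42], [0.0, 0.0, 0.0, 1.0]] [[309.70691629   0.         319.04515501]
 [  0.         309.70691629 201.90737398]
 [  0.           0.           1.        ]]
wedge 0.97 [ 386.6 -628.1   -2.3] [530. 174.]
wedge 0.94 [ 334.4 -271.2    2.2] [251. 190.]
wedge 0.91 [ 5.011e+02 -2.132e+02 -3.000e-01] [211.  44.]
wedge_heel 0.89 [ 406.4 -409.3   12.1] [380. 137.]
wedge_heel 0.83 [ 534.3 -262.3   13.4] [253.  12.]
wedge_heel 0.81 [ 398.  -279.6    8.7] [260. 135.]
```

View pics/w0.png

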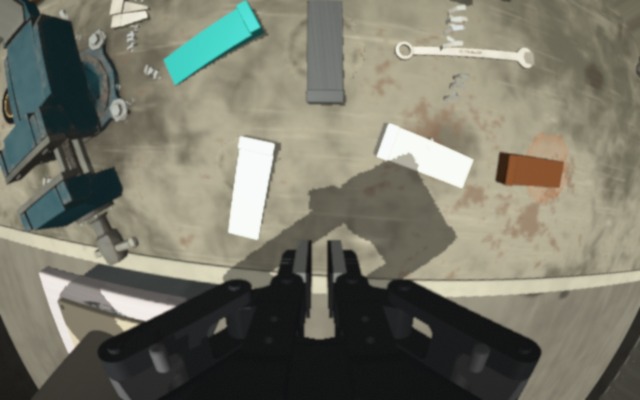

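The grey wedge's heel is at pixels (307–344, 103) and it runs straight up the image, so its yaw is about the tool's 4.6°. I'll move forward so that the foot corner is also in view.

>>> play_rows:
  increments:
    - [-0.82,[35,0,-20],0]
    - [-0.82,[35,0,-20],0]
    - [-0.82,[35,0,-20],0]
    - [-0.82,[0,0,0],0]
    - [-0.82,[0,0,0],0]

```text
time: 3.17
tool_pos: [459.2, -341.7, 263.8]
tcp_rot: [179.9, -0.1, 4.4]
ft_force: [-1.3, 0.1, 0.3]
finger_gap: 7.8
grip_force: 0.0
```

```bash
python3 - <<'E'
from h import *
s=snapshot("wrist"); save(s,"w1")
for q in("press_corner","foot_tip","comparator","wedge","wedge_heel"):
    for d in pinpoint(q,s)[:4]: P=W(d["xyz"],s); print(q,round(d["p"],2),P.round(1),wpx(P,s).round())
for d in regions_of("wedge",s)[:5]:
    m=d["mask"].astype(np.uint8); ys,xs=np.nonzero(m); print(round(d["p"],2),xs.min(),xs.max(),ys.min(),ys.max())
a=s["color"][:260,200:460,::-1]; cv2.imwrite("pics/w1c.png",cv2.resize(a,None,fx=2.3,fy=2.3,interpolation=2))
E
```

```text
press_corner 0.68 [ 607.8 -339.6   66.9] [327.  46.]
wedge 0.92 [ 390.8 -466.    -1.3] [401. 224.]
wedge 0.76 [ 388.  -629.7    2.4] [497. 232.]
wedge 0.67 [ 4.994e+02 -3.431e+02  2.000e-01] [322. 139.]
wedge 0.61 [ 499.9 -217.6   -2.1] [228. 134.]
wedge_heel 0.86 [ 387.5 -567.7   14.6] [467. 233.]
wedge_heel 0.76 [ 532.4 -262.4   15.5] [260. 110.]
wedge_heel 0.76 [ 403.8 -409.9   10.5] [365. 215.]
wedge_heel 0.69 [ 395.2 -282.7   10.2] [271. 214.]
0.9 305 336 95 189
0.83 186 269 100 165
0.76 462 525 217 245
0.6 246 282 211 286
0.55 361 442 200 245
```

View pics/w1c.png

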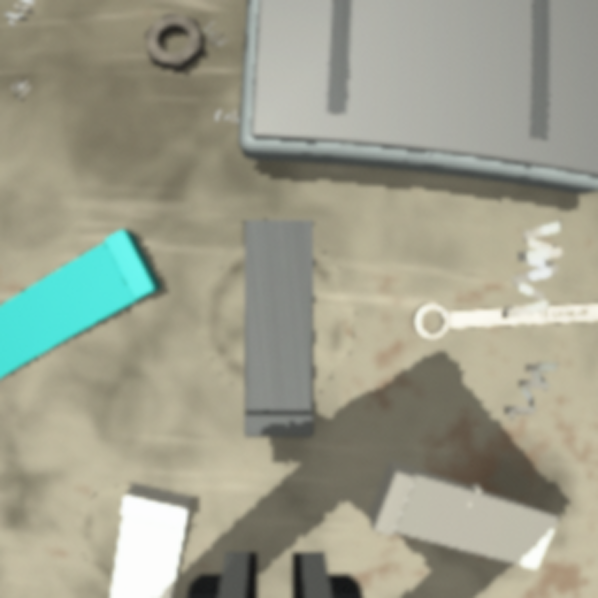

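```bash
python3 - <<'E'
from h import *
s=snapshot("wrist")
f=lambda x,y,z: wray(200+x/2.3,y/2.3,z,s).round(1)
print("thin",f(245,220,3),f(312,220,3)); print("headfront",f(246,412,26),f(314,412,26)); print("heeltop",f(246,436,26),f(313,436,26))
print("corner top",f(251,134,72), "bottom edge",f(246,155,34),"front edge pts",f(440,152,72),f(590,172,72),"left edge",f(258,2,72))
E
```

```text
thin [ 551.5 -318.3    3. ] [ 554.3 -355.2    3. ]
headfront [ 447.4 -326.9   26. ] [ 450.2 -363.6   26. ]
heeltop [ 434.1 -327.8   26. ] [ 436.8 -364.2   26. ]
corner top [ 587.9 -321.    72. ] bottom edge [ 583.6 -317.6   34. ] front edge pts [ 588.5 -408.8   72. ] [ 591.6 -485.8   72. ] left edge [ 654.6 -319.1   72. ]
```

>>> play_rows:
  increments:
    - [-0.82,[-20,0,0],0.06]
    - [-0.82,[-20,0,30],0]
    - [-0.82,[-19,0,30],0]
    - [-0.82,[0,0,35],0]
    - [-0.82,[0,0,35],0]
    - [-0.82,[0,0,30],0]
    - [-0.82,[0,0,30],0]
    - [-0.82,[0,0,30],0]
    - [-0.82,[0,0,20],0]
    - [-0.82,[0,0,5],0]
    - [-0.82,[0,0,0],0]
    - [-0.82,[0,0,0],0]

```text
time: 4.57
tool_pos: [398.9, -343.3, 18.2]
tcp_rot: [180.0, -0.0, 0.8]
ft_force: [-0.4, -0.4, 1.0]
finger_gap: 7.2
grip_force: 0.0
```

>>> play_rows:
  increments:
    - [-0.82,[8,0,9],0]
    - [-0.82,[8,0,0],0]
    - [-0.82,[4,0,0],0]
    - [-0.82,[3,0,0],0]
    - [-0.82,[3,0,0],0]
    - [-0.82,[3,0,0],0]
    - [-0.82,[3,0,0],0]
    - [-0.82,[3,0,0],0]
    - [-0.82,[3,0,0],0]
    - [-0.82,[3,0,0],0]
    - [-0.82,[0,0,0],0]
    - [-0.82,[0,0,0],0]

```text
time: 5.57
tool_pos: [440.1, -342.2, 8.2]
tcp_rot: [180.0, -0.0, 0.9]
ft_force: [-0.2, -0.3, -0.2]
finger_gap: 7.7
grip_force: 0.0
```

```bash
python3 - <<'E'
from h import *
st=sense(); print(st["tool_pos"],st["tcp_rot"][2],st["finger_gap"],st["ft_force"])
s=snapshot("wrist")
print(wpx([550,-340,3],s))
a=s["color"][:220,220:420,::-1]; cv2.imwrite("pics/w2c.png",cv2.resize(a,None,fx=2.7,fy=2.7,interpolation=2))
E
```

```text
[ 440.12793868 -342.15922241    8.15024589] 0.8556288509322786 7.686659908962656 [-0.17023794 -0.34514529 -0.17103911]
[317.83302732  34.0771483 ]
```

View pics/w2c.png

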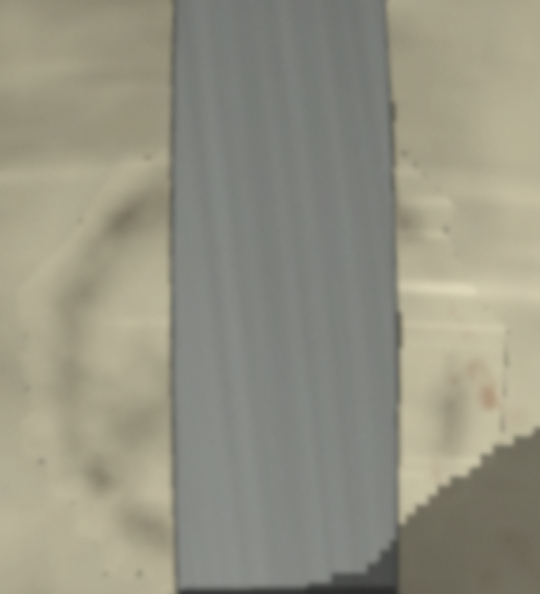

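The picture shows the wedge with edges at crop x=175–397 by the head (row 588) and x=175–387 at the top. I'll convert its centreline to world coordinates.

```bash
python3 - <<'E'
from h import *
s=snapshot("wrist")
f=lambda x,y,z: wray(220+x/2.7,y/2.7,z,s)
a=(f(177,580,17)+f(397,580,17))/2; m=(f(172,300,10)+f(399,300,10))/2; b=(f(176,10,5)+f(386,10,5))/2
print(a.round(1),m.round(1),b.round(1)); print(np.degrees(np.arctan2(b[1]-a[1],b[0]-a[0])), b[1]+(610-b[0])*(b[1]-a[1])/(b[0]-a[0]))
t=snapshot("top"); save(t,"top2")
for sh in (s,t):
  for q in("press_corner","foot_tip","wedge","wedge_heel","comparator"):
    for d in pinpoint(q,sh)[:5]:
        P=W(d["xyz"],sh)
        if abs(P[1]+345)<25 or q[0]=="c": print(q,round(d["p"],2),P.round(1))
E
```

```text
[ 466.2 -345.2   17. ] [ 512.6 -344.2   10. ] [ 565.6 -342.7    5. ]
1.4382386510558847 -341.59110827023386
wedge 0.65 [ 514.9 -342.8    2.4]
wedge_heel 0.8 [ 450.3 -349.2   10.5]
press_corner 0.55 [ 610.6 -340.6   66. ]
wedge 0.54 [ 512.  -346.     4.7]
comparator 0.66 [ 701.7 -407.2    0.8]
```

>>> play_rows:
  increments:
    - [-0.82,[4,0,0],0]
    - [-0.82,[4,0,0],0]
    - [-0.82,[4,0,0],0]
    - [-0.82,[4,0,0],0]
    - [-0.82,[4,0,0],0]
    - [-0.82,[4,0,0],0]
    - [-0.82,[4,0,0],0]
    - [-0.82,[4,0,0],0]
    - [-0.82,[4,0,0],0]
    - [-0.82,[2,0,0],0]
    - [-0.82,[1,0,0],0]
    - [-0.82,[0,0,0],0]

```text
time: 7.22
tool_pos: [479.0, -341.7, 8.4]
tcp_rot: [180.0, -0.0, 0.9]
ft_force: [0.1, 0.6, 0.2]
finger_gap: 7.8
grip_force: 0.0
```

>>> play_rows:
  increments:
    - [-0.82,[1.5,0,0],0]
    - [-0.82,[1.5,0,0],0]
    - [-0.82,[1.5,0,0],0]
    - [-0.82,[1.5,0,0],0]
    - [-0.82,[1,0,0],0]
    - [-0.82,[1,0,0],0]
    - [-0.82,[1,0,0],0]

```text
time: 7.8
tool_pos: [487.7, -341.6, 8.4]
tcp_rot: [180.0, 0.0, 0.8]
ft_force: [-4.2, 1.1, 3.8]
finger_gap: 7.8
grip_force: 2.0
```

>>> play_rows:
  increments:
    - [-0.82,[1,0,0],0]
    - [-0.82,[1,0,0],0]
    - [-0.82,[1,0,0],0]

```text
time: 8.05
tool_pos: [490.7, -341.5, 8.3]
tcp_rot: [180.0, 0.0, 0.8]
ft_force: [-3.5, -0.6, 2.5]
finger_gap: 7.5
grip_force: 1.9
```

>>> play_rows:
  increments:
    - [-0.82,[1,0,0],0]
    - [-0.82,[1,0,0],0]
    - [-0.82,[1,0,0],0]

```text
time: 8.3
tool_pos: [493.7, -341.4, 8.3]
tcp_rot: [180.0, 0.0, 0.9]
ft_force: [-4.4, 0.1, 3.7]
finger_gap: 7.9
grip_force: 2.3
```

>>> play_rows:
  increments:
    - [-0.82,[1,0,0],0]
    - [-0.82,[1,0,0],0]
    - [-0.82,[1,0,0],0]

```text
time: 8.55
tool_pos: [495.9, -341.4, 8.2]
tcp_rot: [-180.0, 0.1, 0.8]
ft_force: [-10.4, 0.5, 7.3]
finger_gap: 7.5
grip_force: 5.0
```

>>> play_rows:
  increments:
    - [-0.82,[0.7,0,0],0]
    - [-0.82,[0.7,0,0],0]

```text
time: 8.72
tool_pos: [496.8, -341.4, 8.3]
tcp_rot: [-180.0, 0.1, 0.8]
ft_force: [-12.3, 0.3, 9.1]
finger_gap: 7.8
grip_force: 6.2
```

>>> play_rows:
  increments:
    - [-0.82,[0.7,0,0],0]
    - [-0.82,[0.7,0,0],0]

```text
time: 8.88
tool_pos: [497.7, -341.4, 8.3]
tcp_rot: [-180.0, 0.2, 0.8]
ft_force: [-15.3, 0.4, 11.5]
finger_gap: 7.9
grip_force: 7.6
```

>>> play_rows:
  increments:
    - [-0.82,[0.5,0,0],0]
    - [-0.82,[0.3,0,0],0]
    - [-0.82,[0,0,0],0]

```text
time: 9.13
tool_pos: [498.2, -341.4, 8.2]
tcp_rot: [-180.0, 0.2, 0.8]
ft_force: [-15.1, 1.1, 12.2]
finger_gap: 8.0
grip_force: 7.7
```

```bash
python3 - <<'E'
from h import *
s=snapshot("top"); save(s,"top3"); t=snapshot("side"); save(t,"side3")
a0=cv2.imread("pics/top0.png"); 
A=cv2.imread("pics/side0.png")[150:270,290:470]; B=cv2.imread("pics/side3.png")[150:270,290:470]
cv2.imwrite("pics/s3.png",cv2.resize(np.vstack([A,B]),None,fx=2.5,fy=2.5,interpolation=2))
# comparator shift by phase correlation
for n,o,r in(("top",cv2.imread("pics/top0.png"),(100,170,350,425)),("side",cv2.imread("pics/side0.png"),(150,250,390,455))):
    im=cv2.imread(f"pics/{n}3.png"); g=lambda i: cv2.cvtColor(i,6)[r[0]:r[1],r[2]:r[3]].astype(np.float32)
    print(n,cv2.phaseCorrelate(g(o),g(im),cv2.createHanningWindow((r[3]-r[2],r[1]-r[0]),cv2.CV_32F)))
E
```

```text
top ((0.5887710518026879, -0.16648212580836486), 0.7715705059192799)
side ((0.16288678692186664, 0.05384470644091266), 0.9479644642935858)
```

View pics/s3.png

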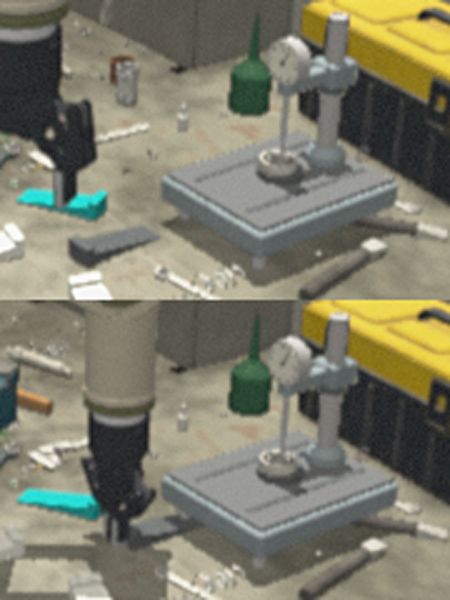

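The thin end is now under the front-left foot, and the comparator has not visibly moved. I'll push slightly more for margin.

>>> play_rows:
  increments:
    - [-0.82,[0.5,0,0],0]
    - [-0.82,[0.4,0,0],0]
    - [-0.82,[0,0,0],0]

```text
time: 9.48
tool_pos: [498.8, -341.5, 8.2]
tcp_rot: [-180.0, 0.3, 0.8]
ft_force: [-16.6, 1.3, 12.1]
finger_gap: 7.6
grip_force: 8.5
```

>>> play_rows:
  increments:
    - [-0.82,[-1.5,0,0],0]
    - [-0.82,[-2,0,0],0]
    - [-0.82,[-10,0,0],0]
    - [-0.82,[-20,0,0],0]
    - [-1,[0,0,-35],0]
    - [-1,[0,0,-35],0]
    - [-1,[0,0,-35],0]
    - [-1,[0,0,-30],0]
    - [-1,[0,0,0],0]
    - [-1,[0,0,0],0]

```text
time: 10.32
tool_pos: [469.0, -342.9, 146.1]
tcp_rot: [179.8, -0.3, 0.9]
ft_force: [1.1, 1.1, -0.2]
finger_gap: 0.1
grip_force: 0.0
```

```bash
python3 - <<'E'
from h import *
s=snapshot("wrist"); save(s,"w4"); st=sense(); print(st["tool_pos"],st["ft_force"],st["finger_gap"])
print("foot px",wpx([610,-340,6],s),"press",wpx([610,-340,72],s))
for q in("press_corner","wedge","wedge_heel"):
    for d in pinpoint(q,s)[:5]:
        P=W(d["xyz"],s)
        if abs(P[1]+345)<25: print(q,round(d["p"],2),P.round(1))
a=s["color"][:200,220:420,::-1]; cv2.imwrite("pics/w4c.png",cv2.resize(a,None,fx=3,fy=3,interpolation=2))
E
```

```text
[ 467.92155553 -341.93135221  143.73366113] [ 0.28427988 -1.22106477 -1.93572882] -0.08234667792698953
foot px [317.32055875  40.57649981] press [317.29715053  18.47671088]
press_corner 0.57 [ 607.5 -338.9   66.6]
wedge 0.63 [ 572.4 -342.     1.3]
wedge_heel 0.7 [ 510.7 -348.7   11.9]
```

View pics/w4c.png

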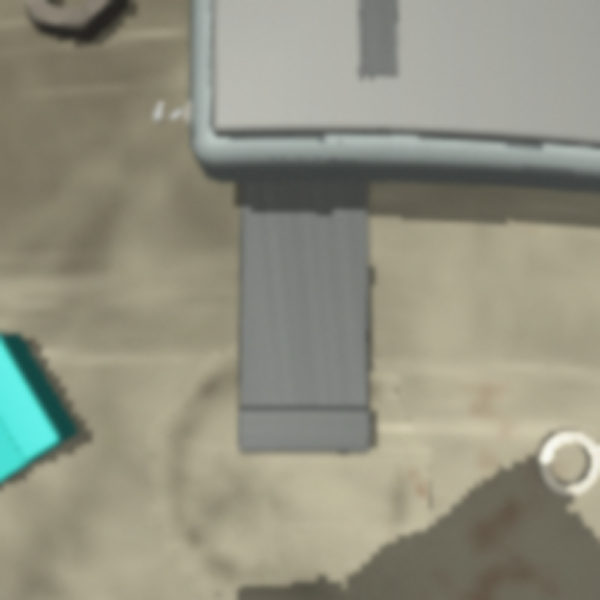

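The wedge sits under the base corner with its edges at crop x=237–370, and the base's left rim is at x≈192–200. I'll check how well it's centred.

```bash
python3 - <<'E'
from h import *
s=snapshot("wrist")
f=lambda x,y,z: wray(220+x/3,y/3,z,s).round(1)
print("heel",f(239,452,26),f(373,452,26),"mid",f(240,215,9),f(368,212,9),"head front",f(240,408,26),f(370,408,26))
print("base left rim", [f(191,y,z) for y,z in((20,66),(100,66),(100,40))],"front rim",[f(x,176,45) for x in(240,330)],f(500,183,45))
print("top inner corner",f(216,130,72))
E
```

```text
heel [ 507.4 -324.1   26. ] [ 508.  -361.3   26. ] mid [ 575.7 -322.6    9. ] [ 577.3 -359.6    9. ] head front [ 519.7 -324.3   26. ] [ 520.3 -360.1   26. ]
base left rim [array([ 616.5, -313.8,   66. ]), array([ 595.9, -314.4,   66. ]), array([ 603. , -311.3,   40. ])] front rim [array([ 580.9, -324.7,   45. ]), array([ 581.2, -347.4,   45. ])] [ 581.7 -390.8   45. ]
top inner corner [ 586.9 -320.9   72. ]
```

>>> play_rows:
  increments:
    - [-1,[0,0,0],-0.125]
    - [-1,[0,0,0],-0.125]
    - [-1,[0,0,0],-0.125]
    - [-1,[0,0,0],-0.125]
    - [-1,[31,17,0],0]
    - [-1,[31,17,0],0]
    - [-1,[31,17,0],0]
    - [-1,[31,17,0],0]
    - [-1,[0,0,20],0]
    - [-1,[0,0,20],0]
    - [-1,[0,0,15],0]
    - [-1,[0,0,0],0]

```text
time: 11.57
tool_pos: [605.8, -337.7, 81.5]
tcp_rot: [-179.5, 0.3, 29.5]
ft_force: [-0.1, 0.4, -0.7]
finger_gap: -0.0
grip_force: 0.0
```

>>> play_rows:
  increments:
    - [-1,[0,0,0],0]
    - [-1,[0,0,0],0]
    - [-1,[0,0,0],0]

```text
time: 11.82
tool_pos: [609.6, -340.6, 90.1]
tcp_rot: [179.9, -0.1, 29.5]
ft_force: [-0.9, -0.1, 0.9]
finger_gap: -0.0
grip_force: 0.0
```

>>> play_rows:
  increments:
    - [-1,[0,0,5],0]
    - [-1,[0,0,4],0]
    - [-1,[0,0,3],0]
    - [-1,[0,0,2],0]
    - [-1,[0,0,1],0]
    - [-1,[0,0,0.5],0]
    - [-1,[0,0,0],0]
    - [-1,[0,0,0],0]

```text
time: 12.48
tool_pos: [609.1, -340.0, 72.8]
tcp_rot: [180.0, -0.0, 29.5]
ft_force: [-1.0, 0.4, 0.5]
finger_gap: -0.5
grip_force: 0.0
```

>>> play_rows:
  increments:
    - [-1,[0,0,0.6],0]
    - [-1,[0,0,0.6],0]
    - [-1,[0,0,0.6],0]
    - [-1,[0,0,0],0]

```text
time: 12.82
tool_pos: [609.2, -340.0, 71.4]
tcp_rot: [180.0, -0.0, 29.5]
ft_force: [-1.4, 0.9, 2.6]
finger_gap: -0.0
grip_force: 1.5
```

>>> play_rows:
  increments:
    - [-1,[0,0,0.3],0]
    - [-1,[0,0,0.3],0]
    - [-1,[0,0,0],0]

```text
time: 13.07
tool_pos: [609.2, -340.0, 71.3]
tcp_rot: [180.0, -0.0, 29.5]
ft_force: [-2.6, 1.3, 6.0]
finger_gap: -0.3
grip_force: 3.4
```

>>> play_rows:
  increments:
    - [-1,[0,0,0.3],0]
    - [-1,[0,0,0],0]

```text
time: 13.23
tool_pos: [609.2, -340.0, 71.3]
tcp_rot: [180.0, -0.0, 29.5]
ft_force: [-3.9, 2.8, 7.8]
finger_gap: -0.0
grip_force: 4.2
```

>>> play_rows:
  increments:
    - [-1,[0,0,0.4],0]
    - [-1,[0,0,0],0]
    - [-1,[0,0,0],0]

```text
time: 13.48
tool_pos: [609.2, -340.0, 71.2]
tcp_rot: [180.0, -0.0, 29.5]
ft_force: [-5.0, 2.8, 10.1]
finger_gap: -0.0
grip_force: 5.2
```

>>> play_rows:
  increments:
    - [-1,[0,0,0.1],0]
    - [-1,[0,0,0],0]
    - [-1,[0,0,0],0]
    - [-1,[0,0,0],0]
    - [-1,[0,0,0],0]
    - [-1,[0,0,0],0]
    - [-1,[0,0,0],0]
    - [-1,[0,0,0],0]

```text
time: 14.15
tool_pos: [609.2, -340.0, 71.2]
tcp_rot: [180.0, -0.0, 29.5]
ft_force: [-6.3, 2.6, 10.2]
finger_gap: -0.0
grip_force: 5.5
```

>>> play_rows:
  increments:
    - [-1,[0,0,0],0]
    - [-1,[0,0,0],0]
    - [-1,[0,0,0],0]
    - [-1,[0,0,0],0]
    - [-1,[0,0,0],0]
    - [-1,[0,0,0],0]
    - [-1,[0,0,0],0]
    - [-1,[0,0,0],0]

```text
time: 14.82
tool_pos: [609.2, -340.0, 71.2]
tcp_rot: [180.0, -0.0, 29.5]
ft_force: [-5.2, 3.7, 11.4]
finger_gap: 0.3
grip_force: 5.5
```

It held about 10.5 N for over 1.3 s with no dip. Now I'll lift clear and check.

>>> play_rows:
  increments:
    - [-1,[0,0,-1],0]
    - [-1,[0,0,-2],0]
    - [-1,[0,0,-10],0]
    - [-1,[0,0,-30],0]
    - [-1,[0,0,-35],0]
    - [-1,[-30,-15,-20],0]
    - [-1,[-35,-20,0],0]
    - [-1,[-35,-20,0],0]
    - [-1,[-30,-15,0],0]
    - [-1,[0,0,0],0]
    - [-1,[0,0,0],0]

```text
time: 15.73
tool_pos: [460.0, -343.2, 168.0]
tcp_rot: [180.0, -0.0, 29.4]
ft_force: [0.4, -0.8, 0.7]
finger_gap: -0.4
grip_force: 0.0
```

```bash
python3 - <<'E'
from h import *
for n,r in(("top",(100,170,350,425)),("side",(150,250,390,455))):
    s=snapshot(n); save(s,n+"5"); o=cv2.imread(f"pics/{n}0.png"); im=cv2.imread(f"pics/{n}5.png")
    g=lambda i: cv2.cvtColor(i,6)[r[0]:r[1],r[2]:r[3]].astype(np.float32)
    print(n,cv2.phaseCorrelate(g(o),g(im),cv2.createHanningWindow((r[3]-r[2],r[1]-r[0]),cv2.CV_32F)))
    for q in("comparator","wedge","bearing"):
        for d in pinpoint(q,s)[:4]: print(q,round(d["p"],2),W(d["xyz"],s).round(1))
print(sense()["tool_pos"])
a=cv2.imread("pics/side5.png")[130:320,260:480]; cv2.imwrite("pics/s5.png",cv2.resize(a,None,fx=3,fy=3,interpolation=2))
E
```

```text
top ((0.5456960951877861, -0.11424233095676328), 0.8313965451275861)
comparator 0.6 [ 705.6 -407.5   -1.4]
wedge 0.8 [ 333.3 -267.     3.1]
wedge 0.76 [ 496.5 -208.6    3.7]
wedge 0.76 [ 3.951e+02 -6.317e+02 -3.000e-01]
wedge 0.67 [ 568.7 -345.4    3.5]
bearing 0.61 [ 706.1 -405.6   83.5]
side ((0.10959083798475433, 0.10766565553000618), 0.9480834197998047)
comparator 0.59 [ 702.1 -403.2   -2.1]
wedge 0.98 [ 385.1 -467.    -1.5]
wedge 0.72 [ 3.902e+02 -6.244e+02  2.000e-01]
wedge 0.71 [ 331.3 -266.9    1.3]
wedge 0.7 [ 496.3 -206.6    3.2]
bearing 0.63 [ 702.4 -405.3   83.8]
[ 462.16846693 -342.84895922  167.44250063]
```

View pics/s5.png

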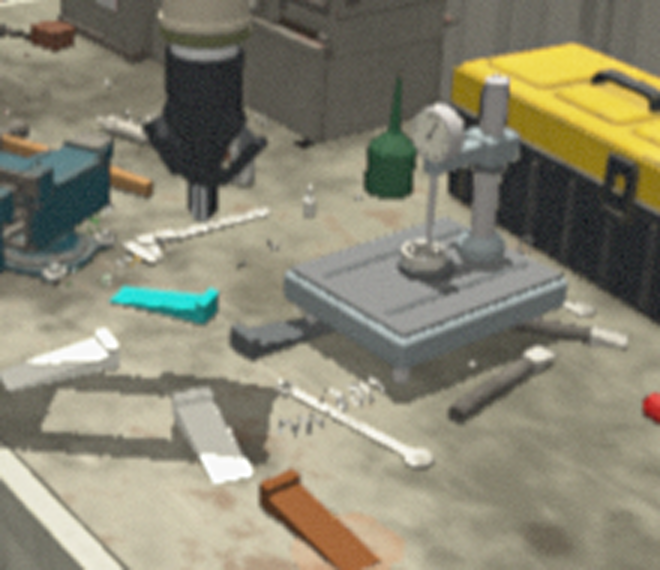

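The wedge is seated under the front-left foot at about crop (235–325, 335), and everything else is where it started.

```bash
python3 -c "
from bench import *
print(hand_in())"
```

```text
the job is handed in; nothing more can be done
None
```

I pushed the steel wedge under the middle of the front-left foot until it went tight at about 16 N, then pressed the corner above it with about 10 N for over a second. It didn't dip, the comparator shifted by about 1 mm at most, nothing else appears disturbed, and the job is handed in.

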